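# Set out the bench for a heat run of a solid-state relay

### The job

Set out the bench for a heat run: put the finned heat sink, flat face up, in the rectangle engraved on the brown test board with its fins running lengthwise along the board, the solid-state relay centred on top of it with its long side along the fins, and stand the fan upright on the board behind the heat sink, at the end away from the screw-terminal strip, facing straight along the fins with about 30 mm of air between. Set the ribbed load resistor on its feet in the middle of the white ceramic tile, and lay the handheld thermometer face up on the bench in the gap midway between board and tile, lengthwise along the board's side. Leave the capacitor, the transformer and the wooden connector block where they stand.

Things in the scene. Friction and masses are not known exactly. Their poses are not given: they have to be found in the camera images.
- board_c (a point): Brown test board fixed to the bench, 210 x 130 mm, 10 mm thick. The point is the centre of its top face, which is also the centre of the pale engraved rectangle (75 x 61 mm, for the heat sink). x runs along its length: a black screw-terminal strip (18 mm deep, 8 mm high, ribs to 13 mm) lies across the -x end, the end nearer the robot; the +x end is bare and is where the fan goes. z is up. It stands on the left or on the right of the tile.
- tile_c (a point): White ceramic tile fixed to the bench, 120 x 120 mm, 10 mm thick, bare. The point is the centre of its top face; z up. The bare bench between board and tile is about 115 to 165 mm wide.
- heatsink_c (a point): Loose aluminium heat sink, 70 mm (x) by 56 mm (y) by 35 mm high, a flat 8 mm plate on top with small screw holes at the corners and eight upright fins below it that run along its x. The point is its centre, half-way up (17.5 mm above its underside). z is up. Grip it across the 56 mm. It looks the same turned by half a turn.
- relay_c (a point): Loose solid-state relay, a black block on an aluminium base plate with four brass and steel screw terminals on top, 58 mm (x) by 45 mm (y) by 24 mm high; solid and flat underneath. The point is its centre, 12 mm above its underside. z is up. Grip it across the 45 mm. Either way round will do.
- fan_c (a point): Loose square cooling fan standing upright, black frame 60 mm wide (y), 25 mm thick (x, the direction of its air stream) and 60 mm high on a 3 mm steel foot plate 40 mm (x) by 60 mm (y): 63 mm high in all. The point is its centre, 31.5 mm above its underside. z is up. Grip it across the 60 mm or the 25 mm. Either face may look to the heat sink. With 30 mm of air, its centre is 77.5 mm behind that of the heat sink.
- resistor_c (a point): Loose aluminium-cased load resistor with ribbed body 60 mm (x) by 30 mm (y) by 28 mm high and a flat 12 mm foot tab with a screw hole at each x end (84 mm long over the tabs), small solder lugs above them. The point is its centre, 14 mm above its underside. z is up. Grip it across the 30 mm.
- meter_c (a point): Loose yellow handheld thermometer lying face up, 125 mm (x) by 48 mm (y) by 28 mm high, with a grey display near its +x end and six keys. The point is its centre, 14 mm above its underside. z is up. Grip it across the 48 mm. Its display may point either way along the gap.
- capacitor_c (a point): Bystander, loose: dark upright round capacitor can, 51 mm across and 70 mm high (76 mm over its two screw studs). The point is its centre 35 mm up.
- transformer_c (a point): Bystander, loose: small laminated transformer, dark steel core with a tan winding, about 58 x 46 x 51 mm. The point is its centre 25.5 mm up.
- block_c (a point): Bystander, loose: wooden connector block with four blue connectors between five wooden fins, 120 mm (x) by 50 mm (y) by 40 mm high. The point is its centre 20 mm up.
There are look-alikes about, which are no part of the job. Several things look just like the part that bears meter_c: the one meant starts nearest to the robot's base. What is shaped like the part that bears heatsink_c but turquoise is not meant.

How it is judged (in metres and radians):
At the end, for the whole second after the job is handed in: Heat sink within 12 mm of the rectangle, fins along the board; relay on it within 9 mm, along the fins; fan upright on the board behind, 15-45 mm of air, in line within 13 mm, square; resistor within 18 mm of mid-tile; thermometer flat on the bench between, within 160 mm of both centres; all at rest (horizontal distance between heatsink_c and board_c below 0.012 m and z of heatsink_c in the frame of board_c between 0.013 and 0.022 m and angle between each of heatsink_c, relay_c, fan_c, resistor_c, meter_c's own z axis and vertical below 0.1 rad and angle between the x axis of heatsink_c and the x axis of board_c, either way round below 0.2 rad and horizontal distance between relay_c and heatsink_c below 0.009 m and z of relay_c in the frame of heatsink_c between 0.0255 and 0.0335 m and angle between the x axis of relay_c and the x axis of heatsink_c, either way round below 0.25 rad and horizontal distance between fan_c and heatsink_c between 0.0625 and 0.0925 m and y of fan_c in the frame of heatsink_c between -0.013 and 0.013 m and x of fan_c in the frame of board_c between 0.04 and 0.11 m and z of fan_c in the frame of board_c between 0.0265 and 0.0365 m and angle between the x axis of fan_c and the x axis of heatsink_c, either way round below 0.22 rad and horizontal distance between resistor_c and tile_c below 0.018 m and z of resistor_c in the frame of tile_c between 0.01 and 0.018 m and horizontal distance between meter_c and board_c below 0.16 m and horizontal distance between meter_c and tile_c below 0.16 m and height (world z) of meter_c between 0.009 and 0.019 m and angle between the x axis of meter_c and the x axis of board_c, either way round below 0.6 rad and linear speed of each of heatsink, relay, fan, resistor, meter below 0.02 m/s); the robot touches nothing.
It fails at once if a bystander (capacitor, transformer or connector block) is pushed more than 20 mm or tipped (distance of any of capacitor_c, transformer_c, block_c from where it was at the start of the episode above 0.02 m or angle between any of capacitor_c, transformer_c, block_c's own z axis and vertical above 0.5 rad).
It also fails if it takes over 139 s, if anything falls off the work surface, if the arm or the gripper's body presses on something with over 40 N, if the wrist force passes 120 N, or if a joint passes its speed limit or range.

### The arm

A 6-joint arm with a two-finger parallel gripper is mounted at the origin on the work surface. World frame = base frame: x ahead of the robot, y to its left, z up, the work surface at z = 0. Lengths are in mm, angles in degrees, forces in N, time in s.
With the tool pointing down it reaches from about 425 to 925 mm from the base axis. Payload 12.5 kg.
Tool frame: the origin (TCP) lies midway between the tips of the shut fingers; the grasp point (between the pads) lies 19 mm behind it; y points along the fingers, x is the direction in which the jaws open and shut, and the axes are right-handed (so a half turn about y gives the same grasp; the last joint's range is limited). The gripper opens to 85 mm and grips with 20 to 120 N. Pads are 22 mm wide; open, the fingers measure 114 mm over their backs; the gripper's body (76 mm by 85 mm) begins 54 mm behind the grasp point. The pads swing forward as they close: fully open they stand 13 mm farther back than shut.
Start: joints at [-82.941, 28.126, 89.318, -0, 62.55, -6.05], TCP at [141.777, -608.723, 231.327] pointing down, gripper open.
Joint ranges: [-177.58, 177.58], [-47.91, 125.51], [2.72, 160], [-65.01, 245.01], [3.68, 167.84], [-153.87, 153.87]. Speed limits (degrees/s): [127.2, 127.2, 159.86, 180, 180, 180].

### API

Orientations are given as [roll, pitch, yaw] about the fixed x, y, z axes, in that order (R = Rz(yaw) Ry(pitch) Rx(roll)).
In Python, from workcell import env gives the robot as it stands.
- The arm moves only by the tool move_arm, never from a script. Its argument "moves" is one flat list of numbers, 7 for each row, row after row: the shift along the tool's x, y, z in cm, then the turn, a rotation vector about the tool's x, y, z in rad, then the opening, from 0 (shut) to 1 (fully open). In form: [x, y, z, ax, ay, az, grip, x, y, z, ax, ay, az, grip, ...]. A call has 1 to 10 rows; each row shifts and turns the commanded pose from where the row before left it, along the tool's axes as they then stand; what a row does not reach is not made up. A row lasts 1/12 s, in which the tool goes at most 41.7 mm and 7.16 degrees, less where a joint would pass 70% of its speed; a pose out of reach is approached as far as the arm can. A call with a gripper value outside its range is refused whole. The fingers move at their own pace and stop on an object; the grip force is fixed at half the most. Time passes only in rows, so rows that do not move let the fingers close. It gives the time, the measured TCP pose, the force and the opening at its end, in the units of the state.
- env.sense(): the state, without advancing time (a new reading comes with each control period).
- env.grab_frame(name): name is "scene" or "side" or "wrist"; returns a dict with "frame" (384x512x3 uint8, red, green, blue), "K" (3x3 intrinsics, pixels), "extrinsics" (4x4, takes a point from camera to world coordinates). Camera axes: x right, y down, z forward; pixel columns grow to the right and rows downward; lengths in mm; the calibration is good to about 2 mm. A picture is of the moment at which its call begins. There is no depth.
- env.hand_in(): hands the job in, once; it reports no verdict.
The state is a dict: "clock": time; "qpos": joint angles; "joint_velocities": joint speeds; "tau": joint torques, N m; "position": TCP position; "tool_rot": TCP orientation; "contact_force": force on the tool from outside, world axes, zero at the start; "torque": the same for the moment, N m; "grip_width": finger opening in mm.
Only numpy, scipy, OpenCV 4.12 (cv2) and the standard library are available. Lean on these libraries where they do the work, as an engineer would, in place of code of your own. Each camera call takes 0.05 s, during which the arm holds its last target.

## Working session

There is one attempt and no reset: what is moved stays moved. The work goes in short steps, Python scripts to look and compute and a tool call to move; the robot and the scene stay as the last step left them, time stands still between calls to the robot, and variables do not carry over. Pictures are saved under pics/ and viewed, and the job is handed in when it is done.

Besides the shell and the picture viewer there is one more tool, called as name(argument=value, ...) on one line, values as JSON. move_arm: Moves the arm, as the interface text tells. Its arguments: {"type":"object","properties":{"moves":{"type":"array"}},"required":["moves"]}

```bash
ls; mkdir -p pics
python3 - <<'E'
from workcell import env
import cv2
s=env.sense()
for k in s: print(k,s[k])
for n in("scene","side","wrist"):
    f=env.grab_frame(n)
    cv2.imwrite(f"pics/{n}0.png",cv2.cvtColor(f["frame"],cv2.COLOR_RGB2BGR))
    print(n,f["K"],f["extrinsics"])
E
```

```text
pics
clock 0.0
qpos [-8.29400596e+01  2.81644846e+01  8.93495782e+01  1.31227583e-03
  6.25500460e+01 -6.04868450e+00]
joint_velocities [ 0.0693423  -0.01698072 -0.01928515  0.01682859  0.03642329  0.01501744]
tau [-1.60848558e-03 -6.18443656e+01 -2.61592215e+01 -1.61773214e-04
  3.99260127e-03 -3.89414026e-06]
position [ 141.7668775  -608.47993726  230.72737448]
tool_rot [-8.99920873e+01  6.36292635e-02 -7.68919763e+01]
contact_force [-0.46997989  0.78353668 -0.0946891 ]
torque [0.01130094 0.03849001 0.07286927]
grip_width 85.58508932186561
scene [[483.06063701   0.         253.14786395]
 [  0.         483.06063701 193.100671  ]
 [  0.           0.           1.        ]] [[ 8.50760284e-01  3.38608227e-01 -4.01934582e-01  1.22411434e+03]
 [ 5.25508229e-01 -5.38001025e-01  6.59087247e-01 -1.17540317e+03]
 [ 6.93114694e-03 -7.71945183e-01 -6.35651314e-01  1.07339121e+03]
 [ 0.00000000e+00  0.00000000e+00  0.00000000e+00  1.00000000e+00]]
side [[469.73472096   0.         258.09986441]
 [  0.         469.73472096 197.06756706]
 [  0.           0.           1.        ]] [[-7.39748580e-01 -3.80345335e-01  5.55076089e-01 -2.44885139e+02]
 [-6.72580264e-01  3.93194609e-01 -6.26924068e-01  7.91359185e+02]
 [ 2.01947189e-02 -8.37099412e-01 -5.46677919e-01  8.74713044e+02]
 [ 0.00000000e+00  0.00000000e+00  0.00000000e+00  1.00000000e+00]]
wrist [[319.01248052   0.         255.65259863]
 [  0.         319.01248052 191.49264333]
 [  0.           0.           1.        ]] [[ 2.26769422e-01 -9.32059336e-01 -2.82561540e-01  2.15139995e+02]
 [-9.73948196e-01 -2.17235049e-01 -6.50680000e-02 -5.92040557e+02]
 [-7.35033128e-04  2.89955735e-01 -9.57039775e-01  3.72926098e+02]
 [ 0.00000000e+00  0.00000000e+00  0.00000000e+00  1.00000000e+00]]
```

View images.

View pics/scene0.png

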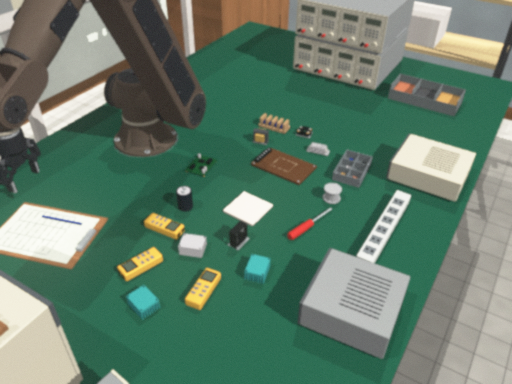

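View pics/side0.png

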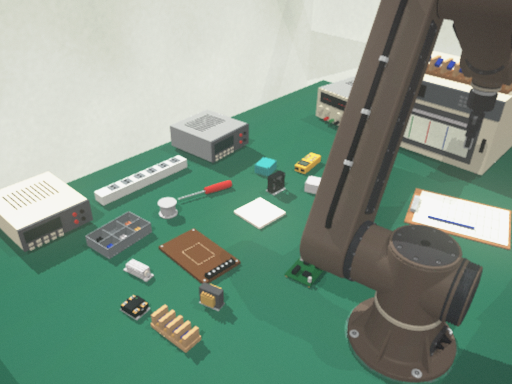

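View pics/wrist0.png

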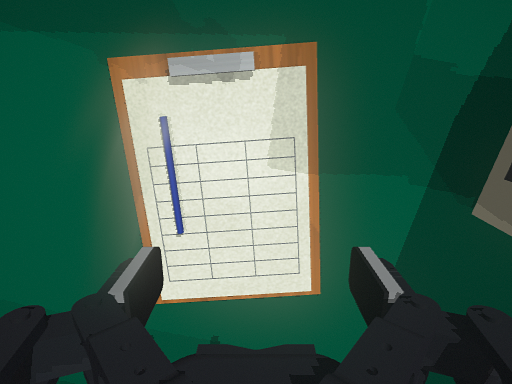

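```bash
cat > h.py <<'E'
import numpy as np,cv2,pickle
def load(n): 
    return pickle.load(open(f"pics/{n}.pkl","rb"))
def grab(name,tag):
    from workcell import env
    f=env.grab_frame(name); pickle.dump(f,open(f"pics/{tag}.pkl","wb"))
    cv2.imwrite(f"pics/{tag}.png",cv2.cvtColor(f["frame"],cv2.COLOR_RGB2BGR)); return f
def ray(f,u,v):
    d=np.linalg.inv(f["K"])@[u,v,1]; E=f["extrinsics"]; return E[:3,3],E[:3,:3]@d
def pt(f,u,v,z):
    o,d=ray(f,u,v); return (o+d*(z-o[2])/d[2])
def proj(f,p):
    E=f["extrinsics"]; c=E[:3,:3].T@(np.asarray(p,float)-E[:3,3]); q=f["K"]@c; return q[:2]/q[2]
def crop(f,x0,y0,x1,y1,s,out):
    im=cv2.cvtColor(f["frame"],cv2.COLOR_RGB2BGR)[y0:y1,x0:x1]
    cv2.imwrite(f"pics/{out}.png",cv2.resize(im,None,fx=s,fy=s,interpolation=cv2.INTER_CUBIC))
E
python3 - <<'E'
from h import *
f=grab("scene","s1");g=grab("side","d1")
crop(f,110,90,350,330,3,"s1a") if 0 else crop(f,110,100,350,280,3.3,"s1a"); crop(g,80,140,345,340,3,"d1a")
for n,(u,v),z in [("board",(284,165),10),("tile",(248,208),10),("relay",(304,131),15),("res",(317,149),14),("fan",(238,236),30),("hs",(193,245),20),("m1",(165,226),14),("m2",(140,263),14),("m3",(203,288),14),("cap",(184,198),35),("tr",(261,138),25),("blk",(275,124),20)]: 
    p=pt(f,u,v,z); print(n,p.round(),np.hypot(*p[:2]).round())
E
```

```text
board [562. 129.  10.] 577.0
tile [ 578. -149.   10.] 597.0
relay [521. 373.  15.] 641.0
res [623. 285.  14.] 685.0
fan [ 634. -294.   30.] 699.0
hs [ 534. -391.   20.] 662.0
m1 [ 403. -366.   14.] 545.0
m2 [ 443. -527.   14.] 689.0
m3 [ 654. -505.   14.] 827.0
cap [ 386. -243.   35.] 456.0
tr [407. 221.  25.] 463.0
blk [398. 349.  20.] 529.0
```

View pics/s1a.png

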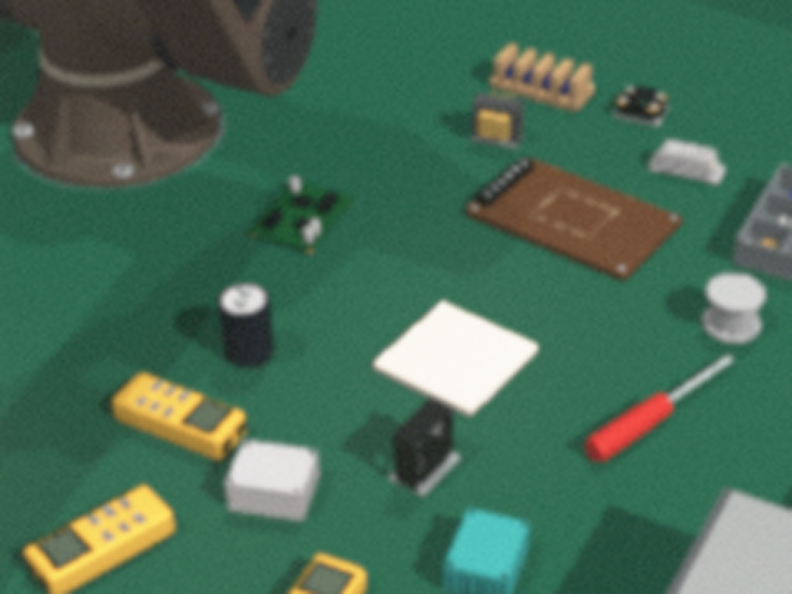

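View pics/d1a.png

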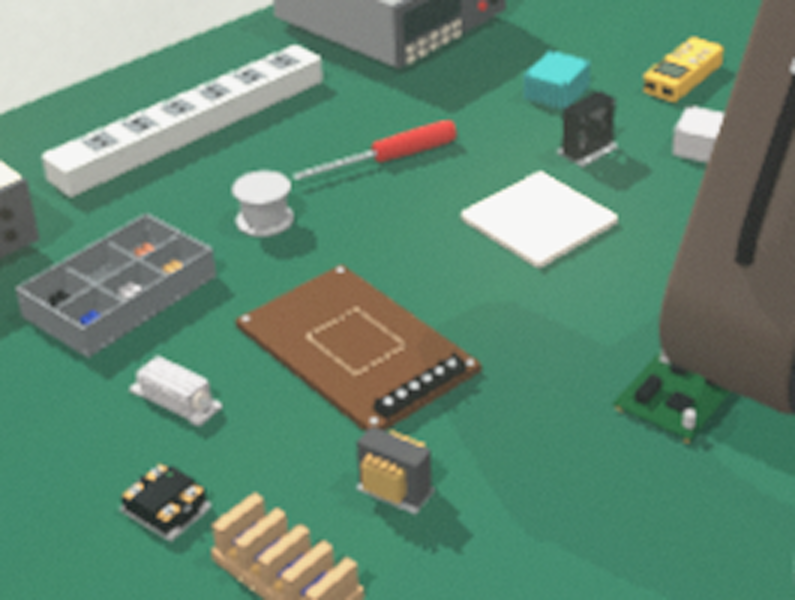

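move_arm(moves=[-1.1,0,3.65,0,0,0,1,-1.1,0,3.65,0,0,0,1,-1.1,0,3.65,0,0,0,1,-1.1,0,3.65,0,0,0,1,-1.1,0,3.65,0,0,0,1,-1.1,0,3.65,0,0,0,1,-1.1,0,3.65,0,0,0,1,-1.1,0,3.65,0,0,0,1,-1.1,0,3.65,0,0,0,1,-1.1,0,3.65,0,0,0,1])

```text
clock: 1.08
position: [473.8, -417.5, 231.3]
tool_rot: [-90.0, -0.0, -76.9]
contact_force: [-0.8, 0.5, 0.6]
grip_width: 85.4
```

move_arm(moves=[-1.1,0,3.65,0,0,0,1,-1.1,0,3.65,0,0,0,1,0,0,0,0,0,0,1,0,0,0,0,0,0,1])

```text
clock: 1.42
position: [539.7, -379.4, 230.8]
tool_rot: [-90.0, 0.0, -76.7]
contact_force: [-0.8, -0.9, 0.2]
grip_width: 85.3
```

Run:
```python
from h import *
from workcell import env
grab("wrist","w1"); grab("side","d2");grab("scene","s2")
s=env.sense();print(s["clock"],s["position"],s["tool_rot"],s["qpos"])
```

```text
1.5667 [ 537.5900572  -381.36101931  231.21278993] [-9.00240704e+01  7.07309324e-03 -7.69353138e+01] [-4.10836504e+01  3.09766214e+01  8.41266658e+01 -1.69675080e-02
  6.49165445e+01  3.58588577e+01]
```

View pics/w1.png

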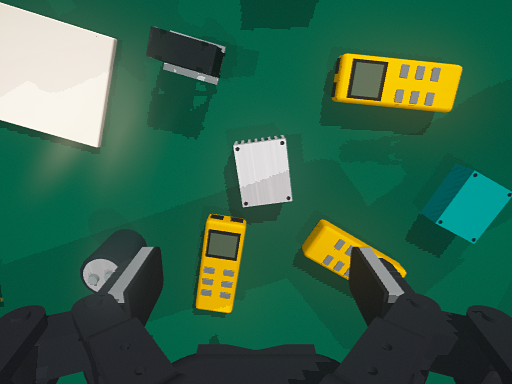

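```bash
cat >> h.py <<'E'
def rect(f,mask,z,box=None,minA=100):
    m=mask.astype(np.uint8)
    if box is not None:
        b=np.zeros_like(m); x0,y0,x1,y1=box; b[y0:y1,x0:x1]=1; m=m*b
    cs,_=cv2.findContours(m,cv2.RETR_EXTERNAL,cv2.CHAIN_APPROX_NONE)
    out=[]
    for c in cs:
        if cv2.contourArea(c)<minA: continue
        P=np.array([pt(f,u,v,z)[:2] for u,v in c[:,0,:]],np.float32)
        r=cv2.minAreaRect(P); (cx,cy),(w,h),a=r
        if w<h: w,h,a=h,w,a+90
        out.append((cx,cy,w,h,(a+90)%180-90,cv2.contourArea(c)))
    return out
E
python3 - <<'E'
from h import *
f=load("w1"); im=f["frame"].astype(int); hsv=cv2.cvtColor(f["frame"],cv2.COLOR_RGB2HSV).astype(int)
pr=lambda L:[print(np.round(x,1)) for x in L]
pr(rect(f,(hsv[...,1]<60)&(hsv[...,2]>120),35,(225,135,300,215)))
c=[(234,144),(283,140),(291,200),(242,207)]
for u,v in c: print(pt(f,u,v,35).round(1))
print('yellow')
pr(rect(f,(hsv[...,0]<32)&(hsv[...,0]>18)&(hsv[...,1]>150)&(hsv[...,2]>120),25,(180,200,260,330)))
for u,v in [(148,28),(226,46),(218,84)]: print(pt(f,u,v,63).round(1), pt(f,u,v,3).round(1))
crop(f,130,10,310,220,3.5,"w1a") if 0 else crop(f,130,10,330,220,2.8,"w1a")
E
```

```text
[ 536.8 -388.7   74.5   56.8   21.  3257. ]
[ 559.2 -351.8   35. ]
[ 575.2 -401.2   35. ]
[ 512.7 -426.8   35. ]
[ 492.  -375.4   35. ]
yellow
[ 408.1 -365.6  132.4   47.2    4.  3446. ]
[ 645.9 -257.7   63. ] [ 652.3 -237.3    3. ]
[ 647.4 -327.3   63. ] [ 654.1 -320.5    3. ]
[ 614.3 -326.7   63. ] [ 614.5 -319.7    3. ]
```

View pics/w1a.png

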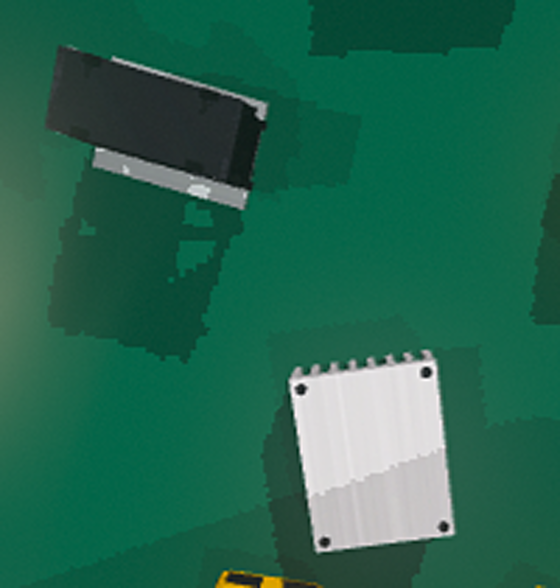

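Run:
```python
from h import *
f=load("w1")
P=np.array([pt(f,130+u/2.8,10+v/2.8,35)[:2] for u,v in [(290,381),(435,362),(453,533),(317,551)]])
print(P.round(1),P.mean(0)); 
for i in range(4):
    d=P[(i+1)%4]-P[i]; print(np.linalg.norm(d).round(1),np.degrees(np.arctan2(d[1],d[0])).round(1))
# fan top: corners
for u,v in [(60,46),(262,103),(247,190),(48,130)]: print(pt(f,130+u/2.8,10+v/2.8,63).round(1))
for u,v in [(95,150),(245,209),(268,104),(95,165)]: print(pt(f,130+u/2.8,10+v/2.8,3).round(1))
# board & tile fixed cams
for n in("s1","d1"):
    g=load(n);hsv=cv2.cvtColor(g["frame"],cv2.COLOR_RGB2HSV).astype(int)
    bm=(hsv[...,0]<18)&(hsv[...,1]>90)&(hsv[...,2]>50)
    box=(245,140,325,190) if n=="s1" else (155,225,245,285)
    for r in rect(g,bm,10,box): print(n,"board",np.round(r,1))
    tm=(hsv[...,1]<40)&(hsv[...,2]>170); box=(215,185,280,230) if n=="s1" else (230,195,290,230)
    for r in rect(g,tm,10,box): print(n,"tile",np.round(r,1))
```

```text
[[ 556.9 -351.8]
 [ 576.5 -403.4]
 [ 512.5 -427.8]
 [ 492.6 -376.7]] [ 534.6226704  -389.91437386]
55.2 -69.3
68.5 -159.2
54.8 111.3
69.0 21.2
[ 647.8 -260.4   63. ]
[ 646.3 -325.3   63. ]
[ 619.6 -325.8   63. ]
[ 622.7 -260.    63. ]
[ 621.6 -258.8    3. ]
[ 613.7 -319.3    3. ]
[ 652.9 -320.4    3. ]
[ 616.2 -259.6    3. ]
s1 board [ 565.   128.   197.1  130.1   -3.2 1018. ]
s1 tile [ 575.7 -144.5  127.1  126.2   -3.4  894.5]
d1 board [ 556.   136.1  213.   130.7   -3.3 1857.5]
d1 tile [ 573.  -140.   128.8  126.7   86.4  850. ]
```

move_arm(moves=[0,3,0,0,-0.068,0,1,0,3,0,0,-0.068,0,1,0.69,3,-0.58,0,0,0,1,0,3,0,0,0,0,1,0,3,0,0,0,0,1,0,1.5,0,0,0,0,1,0,0,0,0,0,0,1])

```text
clock: 2.15
position: [533.0, -389.4, 62.8]
tool_rot: [-90.2, 0.3, -69.2]
contact_force: [-0.1, 0.6, -1.0]
grip_width: 85.4
```

Run:
```python
from h import *
from workcell import env
grab("wrist","w2")
s=env.sense();print(s["clock"],s["position"],s["tool_rot"])
```

```text
2.2 [ 534.00698332 -389.94858076   65.13030954] [-90.07900798   0.13763168 -69.20095933]
```

View pics/w2.png

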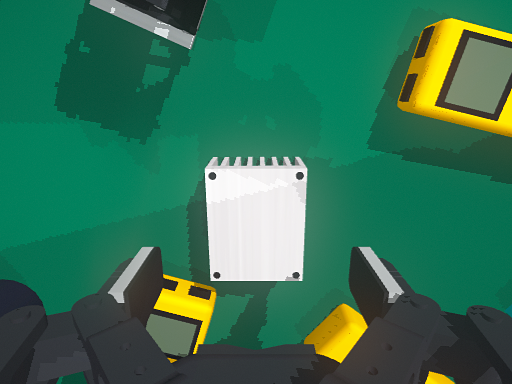

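move_arm(moves=[0,2.1,0,0,0,0,1,0,2,0,0,0,0,1,0,2,0,0,0,0,1,0,0,0,0,0,0,1,0,0,0,0,0,0,0,0,0,0,0,0,0,0,0,0,0,0,0,0,0,0,0,0,0,0,0,0,0,0,0,0,0,0,0])

```text
clock: 2.95
position: [536.2, -390.2, 7.7]
tool_rot: [-89.9, -0.2, -69.1]
contact_force: [-0.7, 0.1, 7.7]
grip_width: 55.0
```

move_arm(moves=[0,0,0,0,0,0,0,0,-3,0,0,0,0,0,0,-3,0,0,0.1,0,0,0,-3,0,0,0.1,0,0,0,-3,0,0,0.1,0,0,0,-3,0,0,0.1,0,0,0,0,0,0,0.024,0,0,-3,0,0,0,0,0,0,-4,0,0,0,0,0,0,-4,0,0,0,0,0,0])

```text
clock: 3.78
position: [541.5, -278.8, 155.7]
tool_rot: [-90.0, -0.0, -93.5]
contact_force: [0.9, -0.4, -2.2]
grip_width: 55.1
```

move_arm(moves=[-4,0,0,0,0,0,0,-4,0,0,0,0,0,0,-4,0,0,0,0,0,0,-4,0,0,0,0,0,0,-4,0,0,0,0,0,0,-4,0,0,0,0,0,0,-4,0,0,0,0,0,0,-4,0,0,0,0,0,0,-2,0,0,0,0,0,0,0,0,0,0,0,0,0])

```text
clock: 4.62
position: [561.9, 63.7, 155.8]
tool_rot: [-90.0, 0.0, -93.1]
contact_force: [0.5, 0.3, -1.2]
grip_width: 55.3
```

Run:
```python
from h import *
from workcell import env
grab("wrist","w3")
s=env.sense();print(s["clock"],s["position"],s["tool_rot"],s["grip_width"])
```

```text
4.6667 [561.92277497  61.8827035  155.69615414] [-8.99551528e+01 -1.47821275e-03 -9.31658586e+01] 54.54204191274674
```

View pics/w3.png

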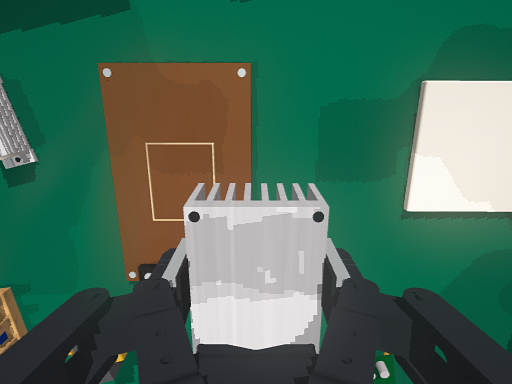

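Run:
```python
from h import *
f=load("w3")
crop(f,80,40,270,300,2.3,"w3a")
def quad(c,z):
    P=np.array([pt(f,u,v,z)[:2] for u,v in c]); print(P.round(1))
    for i in range(len(P)-1):
        d=P[i+1]-P[i]; print("  len",np.linalg.norm(d).round(1),"ang",np.degrees(np.arctan2(d[1],d[0])).round(1))
    return P
P=quad([(146.5,143.5),(213.5,143.5),(216,218),(153.5,220)],10); print(P[[0,2]].mean(0))
quad([(128,281),(98,63),(251,63)],10)
quad([(184,207),(328,207)],186)
quad([(405,211),(422,81)],10)
```

```text
[[600.6 160.1]
 [597.3  99.8]
 [525.4 104. ]
 [526.7 164.7]]
  len 60.4 ang -93.1
  len 72.0 ang 176.6
  len 60.7 ang 88.8
[563.01404534 132.08609709]
[[461.1 200.9]
 [670.  190.5]
 [663.   62. ]]
  len 209.2 ang -2.9
  len 128.6 ang -93.1
[[598.6  88.3]
 [595.7  34.8]]
  len 53.6 ang -93.1
[[522.7 -77.9]
 [640.7 -82.9]]
  len 118.1 ang -2.4
```

View pics/w3a.png

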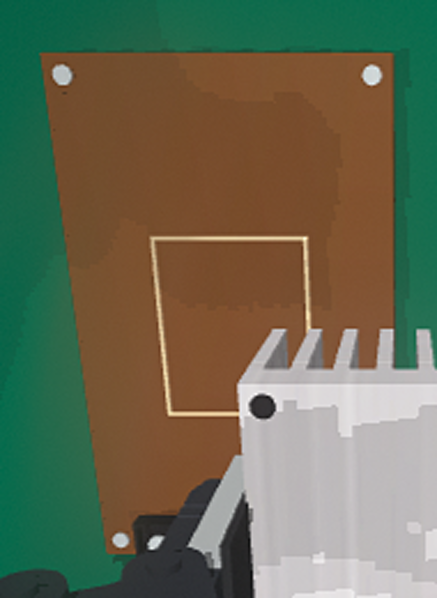

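move_arm(moves=[-3.46,0,-0.16,0,0,0,0,-3.46,0,-0.15,0,0,0,0,0,3.1,0,0,0,0,0,0,3.1,0,0,0,0,0,0,3.1,0,0,0,0,0,0,3.1,0,0,0,0,0,0,0,0,0,0,0,0,0,0,0,0,0,0,0])

```text
clock: 5.33
position: [562.8, 128.2, 30.8]
tool_rot: [-90.1, -0.0, -93.4]
contact_force: [0.9, -0.5, -0.4]
grip_width: 54.8
```

Run:
```python
from h import *
from workcell import env
grab("wrist","w4")
s=env.sense();print(s["clock"],s["position"],s["tool_rot"],s["grip_width"])
```

```text
5.3833 [563.63816099 128.43969627  32.26074368] [-8.99774590e+01 -3.42740824e-03 -9.34305402e+01] 54.891269323952045
```

View pics/w4.png

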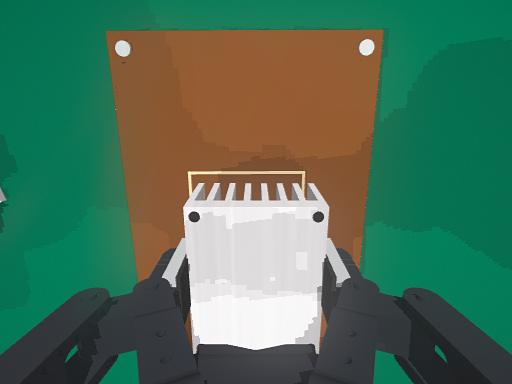

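Run:
```python
from h import *
f=load("w4")
for c,z in (([(188.5,172.5),(304.5,172.5)],10),([(106,31),(383,30)],10),([(184,207),(328,207)],58)):
    P=np.array([pt(f,u,v,z)[:2] for u,v in c]);d=P[1]-P[0]; print(P.round(1),P.mean(0).round(1),np.linalg.norm(d),np.degrees(np.arctan2(d[1],d[0])))
```

```text
[[601.1 161. ]
 [597.4 100.4]] [599.3 130.7] 60.78294739220265 -93.44776494420027
[[670.2 190.9]
 [663.   63.1]] [666.6 127. ] 128.0395749261703 -93.2365654600312
[[598.7 153.4]
 [595.4  98.5]] [597.1 125.9] 54.993160171469405 -93.45454457729244
```

move_arm(moves=[-0.45,0,-0.03,0,0,0,0,0,0.8,0,0,0,0,0,0,0.6,0,0,0,0,0,0,0,0,0,0,0,0,0,0,0,0,0,0,0])

```text
clock: 5.8
position: [563.4, 133.8, 17.6]
tool_rot: [-89.9, 0.0, -93.4]
contact_force: [0.1, 0.1, 1.3]
grip_width: 54.9
```

move_arm(moves=[0,0.15,0,0,0,0,0,0,0,0,0,0,0,0.8,0,0,0,0,0,0,1,0,0,0,0,0,0,1,0,0,0,0,0,0,1,0,0,0,0,0,0,1,0,-3,0,0,0,0,1,0,-4,0,0,0,0,1,0,-4,0,0,0,0,1,0,-4,0,0,0,0,1])

```text
clock: 6.63
position: [562.6, 133.6, 167.2]
tool_rot: [-90.1, -0.0, -93.4]
contact_force: [0.6, -0.4, -0.3]
grip_width: 85.6
```

move_arm(moves=[-4,-3,0,0,0,0,1,-4,0,0,0,0,0,1,-4,0,0,0,0,0,1,-4,0,0,0,0,0,1,-2,0,0,0,0,0,1,0,0,0,0,0,0,1])

```text
clock: 7.13
position: [572.8, 310.6, 190.3]
tool_rot: [-90.0, 0.0, -93.2]
contact_force: [-0.1, -1.0, 1.1]
grip_width: 85.0
```

Run:
```python
from h import *
from workcell import env
grab("wrist","w5")
s=env.sense();print(s["clock"],s["position"],s["tool_rot"],s["grip_width"])
```

```text
7.1833 [572.75074895 308.52097634 190.14112232] [-9.00292058e+01 -1.90719200e-02 -9.32234744e+01] 85.609292908607
```

View pics/w5.png

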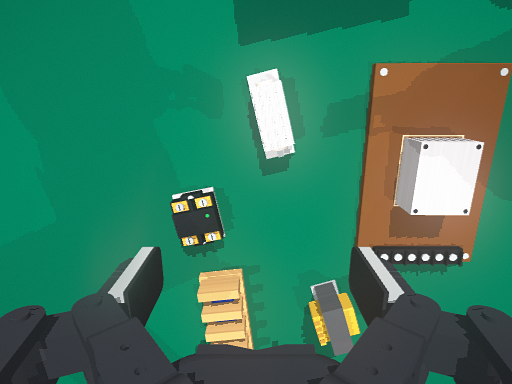

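Run:
```python
from h import *
f=load("w5")
crop(f,150,50,310,280,2.5,"w5a")
c=[(425,147),(480,139),(471,215),(414,215)]
c=[(411,141),(482,141),(471,214),(413,214)]
P=np.array([pt(f,u,v,45)[:2] for u,v in [(411,141),(483,141),(472,214),(407,214)]]);print(P.round(1))
```

```text
[[600.6 169.2]
 [597.  104.6]
 [526.9 104.6]
 [530.3 167.1]]
```

View pics/w5a.png

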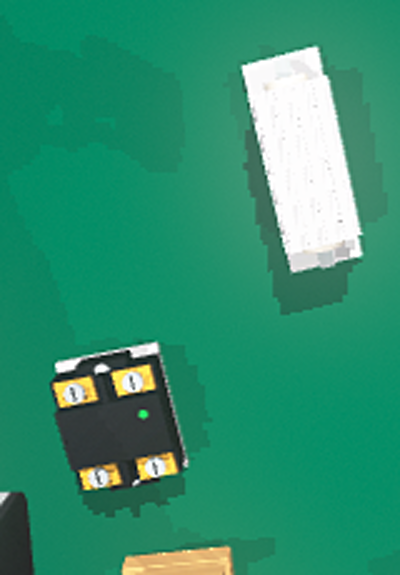

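Run:
```python
from h import *
f=load("w5")
Q=lambda L,z:np.array([pt(f,150+u/2.5,50+v/2.5,z)[:2] for u,v in L])
def show(P):
    print(P.round(1),"c",P[[0,2]].mean(0).round(1))
    for i in range(len(P)-1):
        d=P[i+1]-P[i]; print("  len",np.linalg.norm(d).round(1),"ang",np.degrees(np.arctan2(d[1],d[0])).round(1))
show(Q([(55,356),(158,343),(187,467)],3))
show(Q([(74,393),(133,381),(155,467),(99,478)],22))
print('res');show(Q([(242,65),(318,47),(362,256),(291,272)],2))
g=load("d2")
```

```text
[[552.3 402.1]
 [555.7 357.2]
 [497.  349.6]] c [524.6 375.9]
  len 45.1 ang -85.7
  len 59.2 ang -172.6
[[541.5 390.9]
 [545.4 366. ]
 [506.4 360.7]
 [502.6 385. ]] c [524.  375.8]
  len 25.2 ang -81.2
  len 39.3 ang -172.2
  len 24.6 ang 98.8
res
[[666.  314. ]
 [670.9 284.1]
 [588.3 268.7]
 [583.2 298.6]] c [627.2 291.4]
  len 30.2 ang -80.6
  len 84.0 ang -169.4
  len 30.3 ang 99.7
```

move_arm(moves=[0,4,0,0,-0.0935,0,1,0,3,0,0,-0.0935,0,1,-3.61,0,-1.97,0,0,0,1,-3.61,0,-1.97,0,0,0,1,0,3,0,0,0,0,1,0,3,0,0,0,0,1,0,0,0,0,0,0,1,0,0,0,0,0,0,1])

```text
clock: 7.85
position: [524.8, 372.0, 60.0]
tool_rot: [-90.2, -0.1, -82.7]
contact_force: [-0.2, -0.0, 0.9]
grip_width: 85.3
```

Run:
```python
from h import *
from workcell import env
grab("wrist","w6")
s=env.sense();print(s["clock"],s["position"],s["tool_rot"],s["grip_width"])
```

```text
7.9 [525.67701626 372.41332198  61.48368879] [-9.00101659e+01 -1.52073173e-02 -8.27446806e+01] 85.29044362269845
```

View pics/w6.png

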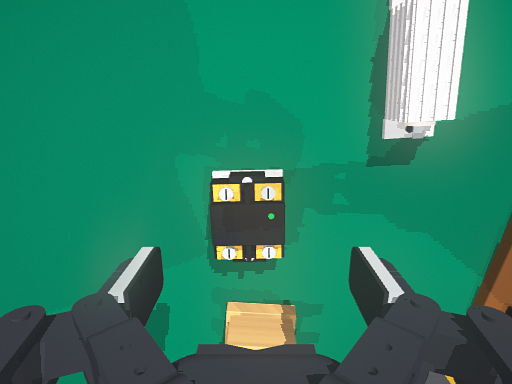

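move_arm(moves=[-0.35,2,-0.1,0,0,0,1,0,2,0,0,0,0,1,0,1.9,0,0,0,0,1,0,0,0,0,0,0,1,0,0,0,0,0,0,0,0,0,0,0,0,0,0,0,0,0,0,0,0,0,0,0,0,0,0,0,0,0,0,0,0,0,0,0])

```text
clock: 8.65
position: [524.5, 376.9, 3.8]
tool_rot: [-89.8, 0.0, -82.7]
contact_force: [-1.0, -1.7, 7.8]
grip_width: 43.8
```

move_arm(moves=[0,0,0,0,0,0,0,0,-3,0,0,0,0,0,0,-4,0,0,0.0925,0,0,0,-4,0,0,0.0925,0,0,0,-4,0,0,0,0,0])

```text
clock: 9.07
position: [523.3, 376.4, 154.3]
tool_rot: [-90.0, 0.0, -93.6]
contact_force: [0.2, 0.5, -1.1]
grip_width: 43.9
```

move_arm(moves=[3.28,0,0.96,0,0,0,0,3.28,0,0.96,0,0,0,0,3.28,0,0.96,0,0,0,0,3.28,0,0.96,0,0,0,0,3.28,0,0.96,0,0,0,0,0,0,0,0,0,0,0,0,0,0,0,0,0,0])

```text
clock: 9.65
position: [562.7, 208.5, 152.7]
tool_rot: [-89.9, 0.0, -93.4]
contact_force: [-0.0, 0.3, -1.1]
grip_width: 43.4
```

Run:
```python
from h import *
from workcell import env
grab("wrist","w7")
s=env.sense();print(s["clock"],s["position"],s["tool_rot"],s["grip_width"])
```

```text
9.7 [562.37573413 209.70722569 152.53960458] [-8.99504087e+01  2.05278669e-02 -9.33664069e+01] 43.9012930911547
```

View pics/w7.png

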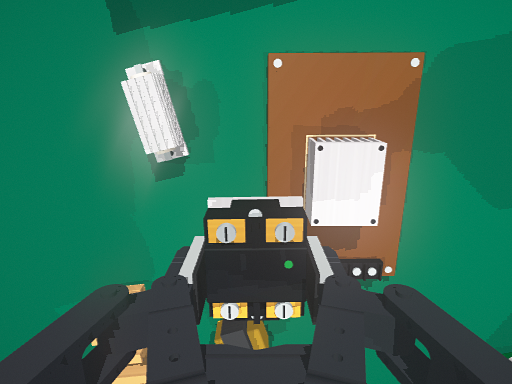

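Run:
```python
from h import *
f=load("w7")
crop(f,180,120,400,330,3,"w7a")
def show(L,z):
    P=np.array([pt(f,u,v,z)[:2] for u,v in L])
    print(P.round(1),"c",P.mean(0).round(1))
    for i in range(len(P)-1):
        d=P[i+1]-P[i]; print("  len",np.linalg.norm(d).round(1),"ang",np.degrees(np.arctan2(d[1],d[0])).round(1))
show([(320,149),(381,148),(373,221.5),(317,222)],45)
show([(226,233),(285,233),(284,312),(229,312)],172)
```

```text
[[594.2 155.8]
 [592.1 108. ]
 [530.1 111.4]
 [532.5 158.5]] c [562.2 133.4]
  len 47.9 ang -92.5
  len 62.1 ang 176.8
  len 47.1 ang 87.1
[[583.3 219.7]
 [581.8 195. ]
 [542.8 196.8]
 [544.3 221.7]] c [563.  208.3]
  len 24.7 ang -93.5
  len 39.0 ang 177.4
  len 25.0 ang 86.5
```

View pics/w7a.png

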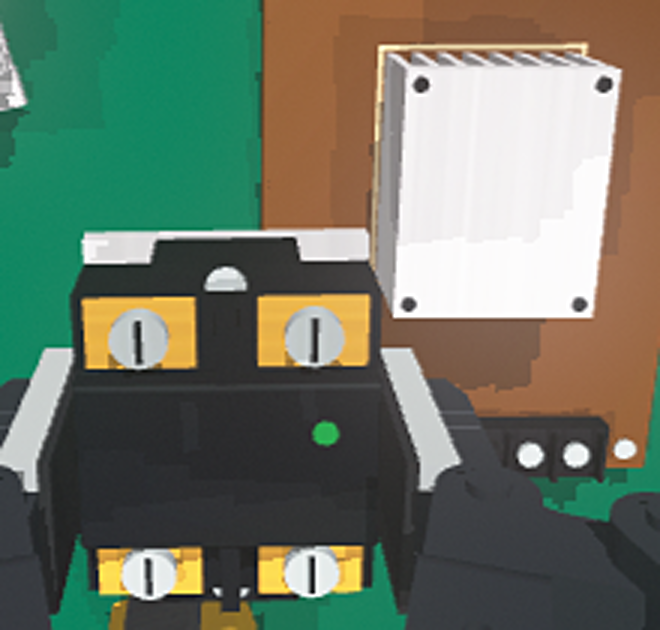

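move_arm(moves=[3.74,0,0.18,0,0,0,0,3.74,0,0.17,0,0,0,0,0,3,0,0,0,0,0,0,3,0,0,0,0,0,0,2.8,0,0,0,0,0,0,0,0,0,0,0,0,0,0,0,0,0,0,0])

```text
clock: 10.28
position: [560.9, 136.2, 63.5]
tool_rot: [-90.1, -0.0, -93.2]
contact_force: [-0.1, 0.6, -1.3]
grip_width: 43.9
```

Run:
```python
from h import *
from workcell import env
f=grab("wrist","w8")
s=env.sense();print(s["clock"],s["position"],s["tool_rot"],s["grip_width"])
crop(f,150,20,400,330,1.9,"w8a")
```

```text
10.3333 [561.63589458 136.23045465  64.68126123] [-8.99798755e+01  1.33127481e-03 -9.32035017e+01] 43.594394860676665
```

View pics/w8a.png

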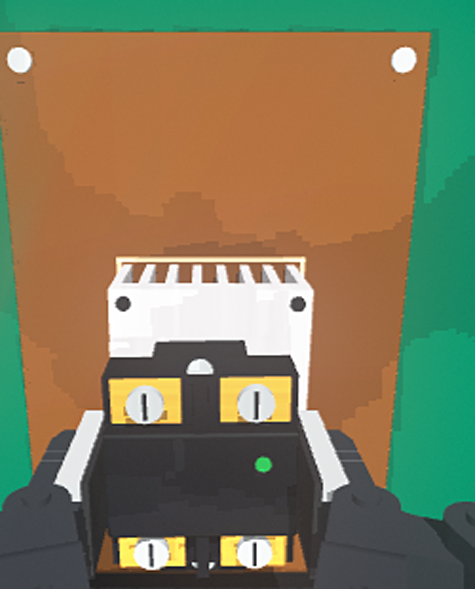

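Run:
```python
from h import *
f=load("w8")
def c(L,z):
    P=np.array([pt(f,150+u/1.9,20+v/1.9,z)[:2] for u,v in L]); print(P.round(1),P.mean(0).round(1))
c([(123,304),(298,304)],45); c([(145,404),(255,404),(253,551),(150,552)],84)
```

```text
[[594.9 155.5]
 [592.2 107.7]] [593.6 131.6]
[[582.2 147.1]
 [580.9 123.2]
 [543.1 124.8]
 [544.2 149.1]] [562.6 136. ]
```

move_arm(moves=[0.26,0,0,0,0,0,0,0,0.8,0,0,0,0,0,0,0.85,0,0,0,0,0,0,0,0,0,0,0,0,0,0,0,0,0,0,0])

```text
clock: 10.75
position: [561.9, 132.8, 47.6]
tool_rot: [-89.9, 0.0, -93.3]
contact_force: [1.9, 1.1, 1.6]
grip_width: 43.7
```

move_arm(moves=[0,0.05,0,0,0,0,0,0,0,0,0,0,0,0.8,0,0,0,0,0,0,1,0,0,0,0,0,0,1,0,0,0,0,0,0,1,0,0,0,0,0,0,1,0,-3,0,0,0,0,1,0,-4,0,0,0,0,1,0,-4,0,0,0,0,1,0,-2,0,0,0,0,1])

```text
clock: 11.58
position: [562.1, 132.8, 181.0]
tool_rot: [-89.8, 0.0, -93.3]
contact_force: [1.1, 0.2, 0.1]
grip_width: 85.6
```

Run:
```python
from h import *
from workcell import env
f=grab("wrist","w9")
s=env.sense();print(s["clock"],s["position"],s["tool_rot"],s["grip_width"])
```

```text
11.6333 [563.08738798 132.94603805 183.28660983] [-8.95329987e+01  7.53817995e-02 -9.32675286e+01] 85.31764768050418
```

View pics/w9.png

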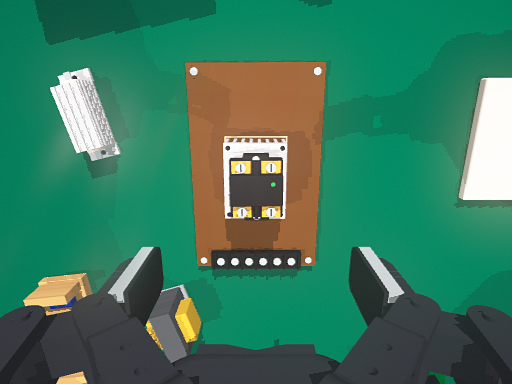

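move_arm(moves=[0,0,0,0,-0.12,0,1,0,0,0,0,-0.123,0,1,-2.86,0,1.85,0,0,0,1,-2.86,0,1.85,0,0,0,1,-2.86,0,1.85,0,0,0,1,-2.86,0,1.85,0,0,0,1,-2.86,3,1.85,0,0,0,1,0,3,0,0,0,0,1,0,3,0,0,0,0,1,0,2,0,0,0,0,1])

```text
clock: 12.47
position: [623.3, 287.9, 65.6]
tool_rot: [-90.2, -0.0, -79.3]
contact_force: [-0.3, -0.2, 0.1]
grip_width: 85.4
```

move_arm(moves=[0,0,0,0,0,0,1,0,0,0,0,0,0,1])

```text
clock: 12.63
position: [624.3, 287.6, 68.3]
tool_rot: [-90.1, -0.0, -79.4]
contact_force: [-0.1, 0.9, 1.6]
grip_width: 85.4
```

Run:
```python
from h import *
from workcell import env
f=grab("wrist","w10")
s=env.sense();print(s["clock"],s["position"],s["tool_rot"],s["grip_width"])
```

```text
12.6833 [625.01321799 287.70854966  69.84462892] [-8.99784428e+01 -2.93286694e-03 -7.93610475e+01] 85.29345637530416
```

View pics/w10.png

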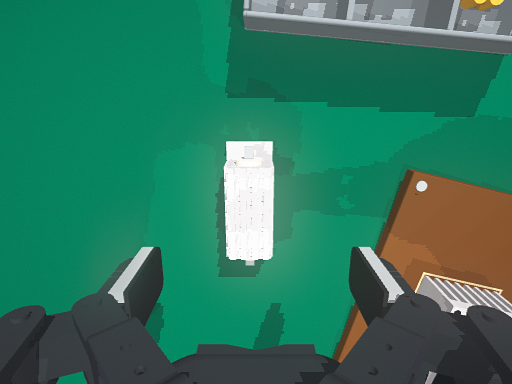

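move_arm(moves=[-0.3,2.3,0.25,0,0,0,1,0,2.2,0,0,0,0,1,0,2.2,0,0,0,0,1,0,0,0,0,0,0,1,0,0,0,0,0,0,0,0,0,0,0,0,0,0,0,0,0,0,0,0,0,0,0,0,0,0,0,0,0,0,0,0,0,0,0,0,0,0,0,0,0,0])

```text
clock: 13.52
position: [627.2, 291.3, 3.8]
tool_rot: [-89.9, 0.0, -79.4]
contact_force: [0.3, -0.7, 7.7]
grip_width: 29.1
```

move_arm(moves=[0,-3,0,0,0,0,0,0,-4,0,0,0,0,0,0,-4,0,0,0,0,0,0,-4,0,0,0,0,0,3.84,0,-1.27,0,0,0,0,3.84,0,-1.27,0,0,0,0,3.84,0,-1.27,0,0,0,0,3.84,0,-1.27,0,0,0,0,3.84,0,-1.27,0,0,0,0,3.84,0,-1.27,0,0,0,0])

```text
clock: 14.35
position: [593.6, 48.9, 152.8]
tool_rot: [-90.0, -0.0, -79.3]
contact_force: [0.6, 0.3, -1.8]
grip_width: 28.9
```

move_arm(moves=[3.84,0,-1.27,0,0,0,0,3.84,0,-1.27,0,0,0,0,3.84,0,-1.27,0,0,0,0,0,0,0,0,0,0,0,0,0,0,0,0,0,0])

```text
clock: 14.77
position: [577.7, -71.7, 152.6]
tool_rot: [-90.0, -0.0, -79.6]
contact_force: [-1.5, 1.0, -1.9]
grip_width: 28.6
```

Run:
```python
from h import *
from workcell import env
f=grab("wrist","w11")
s=env.sense();print(s["clock"],s["position"],s["tool_rot"],s["grip_width"])
```

```text
14.8167 [577.89241403 -70.34363366 152.56775209] [-8.99848566e+01 -3.51948807e-03 -7.94646466e+01] 28.866004420776534
```

View pics/w11.png

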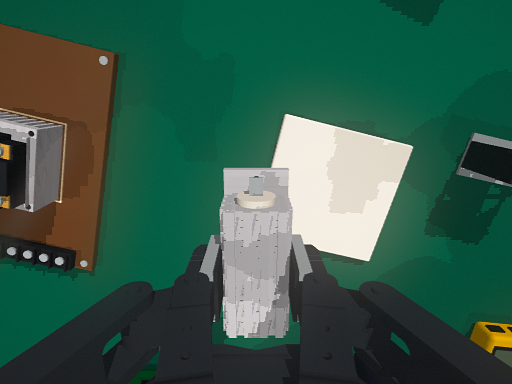

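Run:
```python
from h import *
f=load("w11")
P=np.array([pt(f,u,v,10)[:2] for u,v in [(286.5,114),(413,148),(368.5,261.5)]]);print(P.round(1),P[[0,2]].mean(0))
for i in range(2):d=P[i+1]-P[i];print(np.linalg.norm(d),np.degrees(np.arctan2(d[1],d[0])))
P=np.array([pt(f,u,v,152)[:2] for u,v in [(223.5,168),(288.5,168)]]);print(P.round(1),P.mean(0)-42*np.array([.983,.184]))
B=np.array([pt(f,u,v,10)[:2] for u,v in [(117,54),(95,271)]]);print(B)
```

```text
[[ 641.1  -87.9]
 [ 632.6 -205.5]
 [ 515.5 -198.4]] [ 578.29323771 -143.13152616]
117.96974394788285 -94.1251687289813
117.25104950340877 176.50855125713926
[[617.7 -49.9]
 [623.  -79.1]] [579.05847025 -72.24266186]
[[662.86682513  59.7025413 ]
 [455.30735182  69.93271888]]
```

move_arm(moves=[3.48,0,-0.69,0,0,0,0,3.48,0,-0.69,0,0,0,0,0,3.5,0,0,0,0,0,0,3.5,0,0,0,0,0,0,3,0,0,0,0,0,0,2.5,0,0,0,0,0,0,0,0,0,0,0,0,0,0,0,0,0,0,0])

```text
clock: 15.48
position: [577.4, -139.3, 26.9]
tool_rot: [-90.1, 0.1, -79.3]
contact_force: [0.4, -0.2, -0.5]
grip_width: 29.2
```

Run:
```python
from h import *
from workcell import env
f=grab("wrist","w12")
s=env.sense();print(s["clock"],s["position"],s["tool_rot"],s["grip_width"])
```

```text
15.5333 [ 578.01460247 -139.75975245   28.13877271] [-8.99779785e+01 -1.62240998e-02 -7.92751098e+01] 28.573853133606505
```

View pics/w12.png

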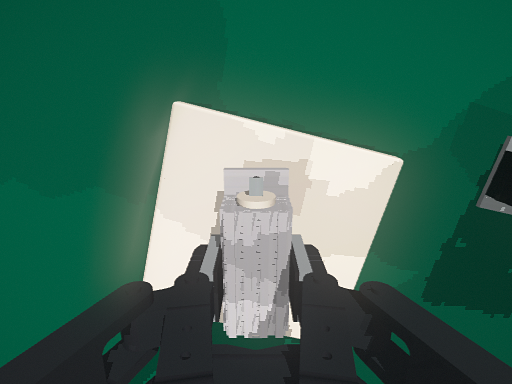

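move_arm(moves=[0.3,0.7,0,0,0,0,0,0,0.7,0,0,0,0,0,0,0,0,0,0,0,0,0,0,0,0,0,0,0])

```text
clock: 15.87
position: [578.3, -143.7, 13.8]
tool_rot: [-89.9, -0.0, -79.4]
contact_force: [0.1, -0.6, 0.3]
grip_width: 29.0
```

move_arm(moves=[0,0,0,0,0,0,0.6,0,0,0,0,0,0,1,0,0,0,0,0,0,1,0,0,0,0,0,0,1,0,0,0,0,0,0,1,0,0,0,0,0,0,1,0,-3,0,0,0,0,1,0,-4,0,0,0,0,1,0,-4,0,0,0.105,0,1,0,-4,0,0,0.106,0,1])

```text
clock: 16.7
position: [577.5, -143.4, 164.8]
tool_rot: [-90.0, 0.0, -91.7]
contact_force: [0.6, -0.0, 0.4]
grip_width: 85.7
```

move_arm(moves=[2.9,0,1.47,0,0,0,1,2.9,0,1.47,0,0,0,1,2.9,0,1.47,0,0,0,1,2.9,0,1.47,0,0,0,1,0,0,0,0,0,0,1,0,0,0,0,0,0,1])

```text
clock: 17.2
position: [633.7, -262.3, 162.5]
tool_rot: [-90.0, 0.0, -91.5]
contact_force: [-0.6, 0.9, -0.3]
grip_width: 85.2
```

Run:
```python
from h import *
from workcell import env
f=grab("wrist","w13")
s=env.sense();print(s["clock"],s["position"],s["tool_rot"],s["grip_width"])
```

```text
17.25 [ 633.35591314 -261.14201734  162.66743777] [-9.00528241e+01  2.91834813e-02 -9.14949439e+01] 85.3011441922975
```

View pics/w13.png

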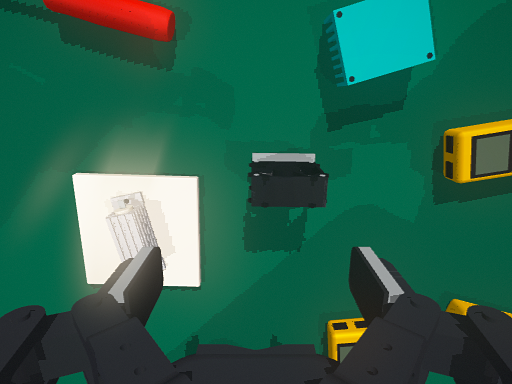

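Run:
```python
from h import *
f=load("w13")
crop(f,220,130,350,230,5,"w13a")
def c(L,z):
    P=np.array([pt(f,u,v,z)[:2] for u,v in L]);print(P.round(1),P.mean(0).round(1))
c([(252,154),(315,153)],3);c([(249,178),(327,178),(326,206),(249,205)],63)
```

```text
[[ 654.9 -259.5]
 [ 654.3 -319.6]] [ 654.6 -289.6]
[[ 646.8 -257.6]
 [ 645.2 -318.5]
 [ 622.  -318.6]
 [ 624.5 -256.8]] [ 634.6 -287.9]
```

View pics/w13a.png

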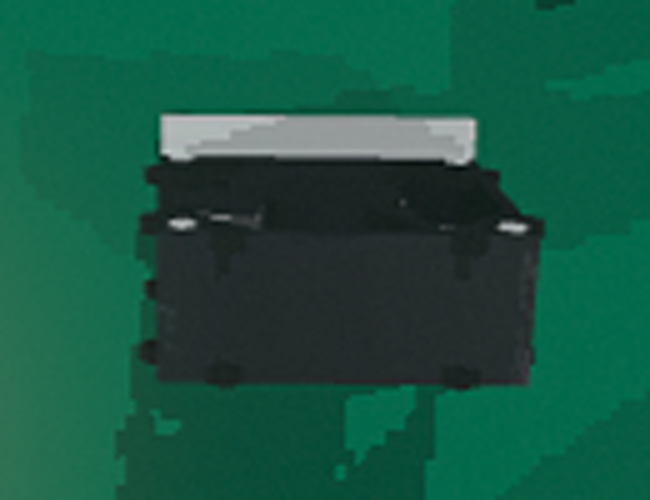

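move_arm(moves=[2.8,0,0.18,0,0,0,1,0,3,0,0,0,0,1,0,3,0,0,0,0,1,0,2.7,0,0,0,0,1,0,0,0,0,0,0,1,0,0,0,0,0,0,1])

```text
clock: 17.75
position: [634.4, -287.9, 75.8]
tool_rot: [-90.1, 0.1, -91.4]
contact_force: [-0.0, -0.7, 0.7]
grip_width: 85.5
```

Run:
```python
from h import *
from workcell import env
f=grab("wrist","w14")
s=env.sense();print(s["clock"],s["position"],s["tool_rot"],s["grip_width"])
```

```text
17.8 [ 635.23035483 -288.4225153    77.41608823] [-8.99766724e+01 -1.33391467e-02 -9.13977146e+01] 85.51835578391308
```

View pics/w14.png

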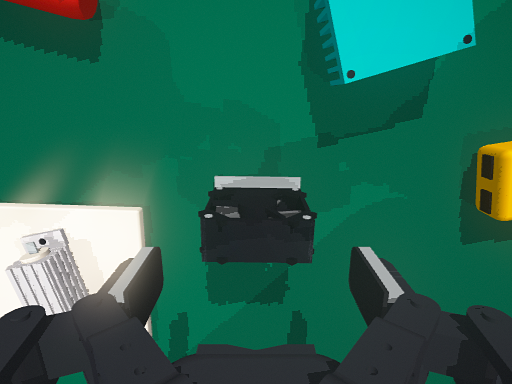

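move_arm(moves=[0.05,2,0,0,0,0,1,0,2,0,0,0,0,1,0,1.7,0,0,0,0,1,0,0,0,0,0,0,1,0,0,0,0,0,0,0,0,0,0,0,0,0,0,0,0,0,0,0,0,0,0,0,0,0,0,0,0,0,0,0,0,0,0,0])

```text
clock: 18.55
position: [636.0, -290.0, 21.9]
tool_rot: [-89.8, -0.1, -91.4]
contact_force: [0.2, -0.3, 7.5]
grip_width: 59.4
```

move_arm(moves=[0,-3,0,0,0,0,0,0,-4,0,0,0.03,0,0,0,-4,0,0,0,0,0,0,-4,0,0,0,0,0,-3.88,0,-0.165,0,0,0,0,-3.88,0,-0.165,0,0,0,0,-3.88,0,-0.165,0,0,0,0,-3.88,0,-0.165,0,0,0,0,-3.88,0,-0.165,0,0,0,0,-3.88,0,-0.165,0,0,0,0])

```text
clock: 19.38
position: [637.6, -54.8, 170.7]
tool_rot: [-89.9, -0.0, -93.2]
contact_force: [0.4, -0.5, -0.3]
grip_width: 59.6
```

move_arm(moves=[-3.88,0,-0.165,0,0,0,0,-3.88,0,-0.165,0,0,0,0,-3.88,0,-0.165,0,0,0,0,0,0,0,0,0,0,0,0,0,0,0,0,0,0])

```text
clock: 19.8
position: [639.2, 62.1, 170.4]
tool_rot: [-89.9, -0.0, -93.0]
contact_force: [0.5, -0.2, -1.4]
grip_width: 59.3
```

Run:
```python
from h import *
from workcell import env
f=grab("wrist","w15")
s=env.sense();print(s["clock"],s["position"],s["tool_rot"],s["grip_width"])
```

```text
19.85 [639.30501114  60.63946755 170.23023777] [-8.99279353e+01 -1.06482744e-02 -9.30650594e+01] 59.22706144547159
```

View pics/w15.png

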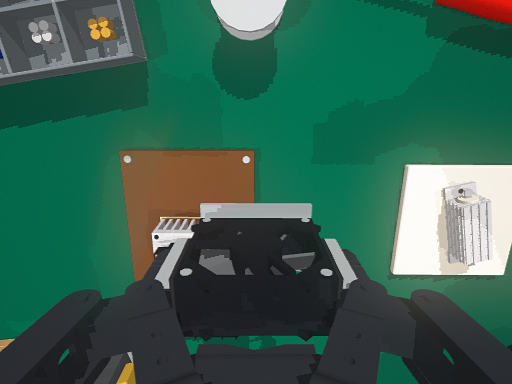

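Run:
```python
from h import *
f=load("w15")
def c(L,z):
    P=np.array([pt(f,u,v,z)[:2] for u,v in L]);d=P[1]-P[0];print(P.round(1),P.mean(0).round(1),np.linalg.norm(d).round(1),np.degrees(np.arctan2(d[1],d[0])))
c([(200.5,204.5),(312,204)],151);c([(121,150.5),(254,150.5)],10)
```

```text
[[659.8  90.5]
 [657.   30.9]] [658.4  60.7] 59.7 -92.70458785466391
[[670.6 188.9]
 [664.   62.3]] [667.3 125.6] 126.8 -92.97158717298058
```

move_arm(moves=[-3.4,0,-0.12,0,0,0,0,-3.4,0,-0.12,0,0,0,0,0,3.5,0,0,0,0,0,0,3.5,0,0,0,0,0,0,3,0,0,0,0,0,0,2.5,0,0,0,0,0,0,0,0,0,0,0,0,0,0,0,0,0,0,0])

```text
clock: 20.52
position: [640.7, 126.7, 44.1]
tool_rot: [-90.1, -0.0, -93.2]
contact_force: [-0.6, -0.4, -0.5]
grip_width: 59.2
```

Run:
```python
from h import *
from workcell import env
f=grab("wrist","w16");g=grab("scene","s16")
crop(g,240,120,330,200,7,"s16a")
s=env.sense();print(s["clock"],s["position"],s["tool_rot"],s["grip_width"])
```

```text
20.6167 [641.77525449 127.26217486  46.20587073] [-8.98528078e+01  1.47405682e-02 -9.32195412e+01] 59.395819537793805
```

View pics/w16.png

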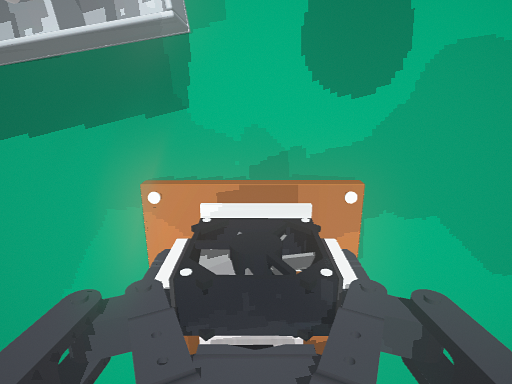

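View pics/s16a.png

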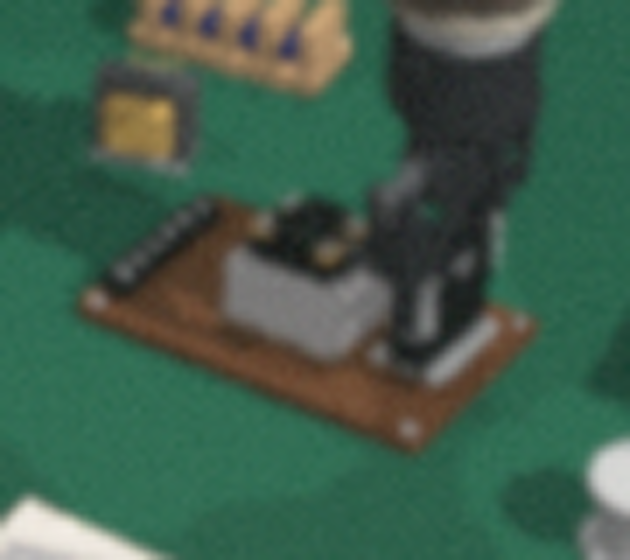

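Run:
```python
from h import *
f=load("w16")
def c(L,z):
    P=np.array([pt(f,u,v,z)[:2] for u,v in L]);d=P[1]-P[0];print(P.round(1),P.mean(0).round(1),np.linalg.norm(d).round(1),np.degrees(np.arctan2(d[1],d[0])))
c([(200.5,204.5),(312,204)],27);c([(141,183),(365,184)],10);c([(154,198),(351,198)],10)
```

```text
[[662.2 154.5]
 [659.1  95.8]] [660.6 125.1] 58.8 -92.99602911298003
[[671.3 190.5]
 [663.4  62.5]] [667.4 126.5] 128.3 -93.52993799609781
[[661.9 184.5]
 [655.4  70.3]] [658.7 127.4] 114.4 -93.26690445659354
```

move_arm(moves=[-0.25,0.7,0,0,0,0,0,0,0.7,0,0,0,0,0,0,0,0,0,0,0,0,0,0,0,0,0,0,0])

```text
clock: 20.95
position: [641.7, 130.6, 31.4]
tool_rot: [-89.8, 0.0, -93.1]
contact_force: [0.5, 0.4, 5.0]
grip_width: 59.6
```

move_arm(moves=[0,0,0,0,0,0,0.8,0,0,0,0,0,0,1,0,0,0,0,0,0,1,0,0,0,0,0,0,1,0,0,0,0,0,0,1,0,-2,0,0,0,0,1,0,-3,0,0,0,0,1,0,-4,0,0,0,0,1,0,-4,0,0,0,0,1,0,-2,0,0,0,0,1])

```text
clock: 21.78
position: [641.8, 130.6, 185.0]
tool_rot: [-89.7, 0.0, -93.2]
contact_force: [0.2, -0.5, 0.4]
grip_width: 85.2
```

Run:
```python
from h import *
from workcell import env
f=grab("wrist","w17")
s=env.sense();print(s["clock"],s["position"],s["tool_rot"],s["grip_width"])
```

```text
21.8333 [642.72857382 130.75897711 187.51331296] [-8.94949511e+01  7.31392458e-02 -9.31550273e+01] 85.07722808227845
```

View pics/w17.png

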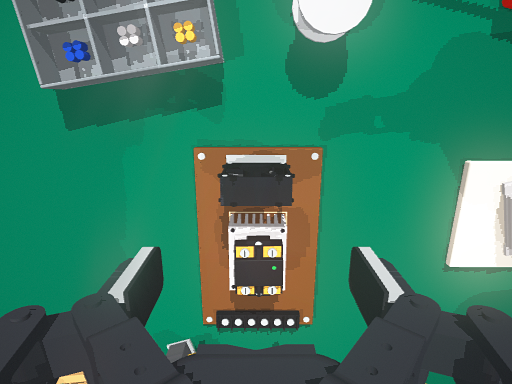

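move_arm(moves=[0,0,0,0,-0.062,0,1,0,0,0,0,-0.062,0,1,3.57,0,-1.915,0,0,0,1,3.57,0,-1.915,0,0,0,1,3.57,0,-1.915,0,0,0,1,3.57,0,-1.915,0,0,0,1,3.57,0,-1.915,0,0,0,1,3.57,0,-1.915,0,0,0,1,3.57,0,-1.915,0,0,0,1,3.57,0,-1.915,0,0,0,1])

```text
clock: 22.67
position: [506.4, -166.5, 180.1]
tool_rot: [-90.0, -0.0, -86.0]
contact_force: [0.7, -0.0, 0.2]
grip_width: 85.7
```

move_arm(moves=[3.57,0,-1.915,0,0,0,1,3.57,0,-1.915,0,0,0,1,3.57,0,-1.915,0,0,0,1,3.57,0,-1.915,0,0,0,1,3.57,0,-1.915,0,0,0,1,0,0,0,0,0,0,1,0,0,0,0,0,0,1])

```text
clock: 23.25
position: [423.2, -351.2, 179.8]
tool_rot: [-90.0, 0.0, -86.3]
contact_force: [0.2, 0.2, 0.3]
grip_width: 85.3
```

Run:
```python
from h import *
from workcell import env
f=grab("wrist","w18")
s=env.sense();print(s["clock"],s["position"],s["tool_rot"],s["grip_width"])
```

```text
23.3 [ 423.83955585 -349.8667339   179.85509317] [-9.00217830e+01  3.31437878e-02 -8.61595858e+01] 85.54119936300334
```

View pics/w18.png

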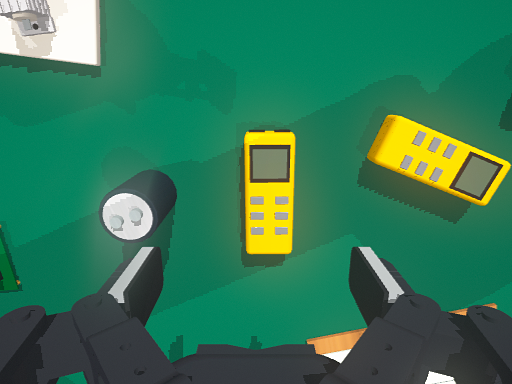

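Run:
```python
from h import *
f=load("w18");hsv=cv2.cvtColor(f["frame"],cv2.COLOR_RGB2HSV).astype(int)
def c(L,z):
    P=np.array([pt(f,u,v,z)[:2] for u,v in L]);print(P.round(1),P.mean(0).round(1))
c([(245,132),(295,132),(292,253),(247,254)],28)
c([(247,140),(293,140),(292,250),(247,250)],28)
c([(145,180)],35)
print(rect(f,(hsv[...,0]<34)&(hsv[...,0]>18)&(hsv[...,1]>150)&(hsv[...,2]>150),24,(235,120,305,262)))
```

```text
[[ 465.3 -339. ]
 [ 468.3 -384.4]
 [ 346.3 -393.7]
 [ 342.1 -347.8]] [ 405.5 -366.2]
[[ 458.2 -341.2]
 [ 460.9 -383.3]
 [ 349.6 -393.4]
 [ 346.7 -347.6]] [ 403.9 -366.4]
[[ 416.  -248.8]] [ 416.  -248.8]
[(404.89495849609375, -365.7086181640625, 125.06546020507812, 47.51438522338867, 4.011877536773682, 5750.5)]
```

move_arm(moves=[1.5,0,-1.99,0,0,0,1,0,4,0,0,0,0,1,0,4,0,0,0,0,1,0,3,0,0,0,0,1,0,0,0,0,0,0,1,0,0,0,0,0,0,1])

```text
clock: 23.8
position: [405.9, -364.6, 69.8]
tool_rot: [-90.1, 0.1, -86.0]
contact_force: [-0.2, -0.5, 0.9]
grip_width: 85.1
```

Run:
```python
from h import *
from workcell import env
f=grab("wrist","w19")
s=env.sense();print(s["clock"],s["position"],s["tool_rot"],s["grip_width"])
```

```text
23.85 [ 406.3888266  -365.40034458   71.17969757] [-8.99944649e+01 -7.80404953e-03 -8.59739750e+01] 85.57892322212311
```

View pics/w19.png

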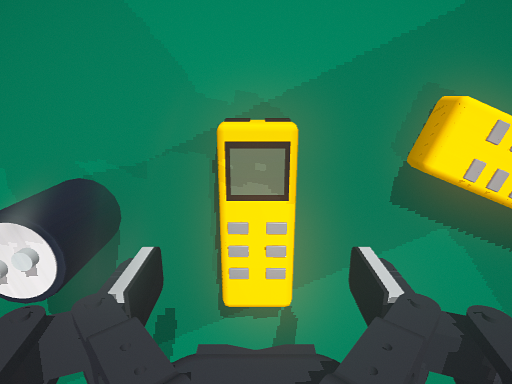

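Aligned; the meter sits at columns 218–298 between the fingers and the capacitor is clear to the left. Down and grip.

move_arm(moves=[0,2.5,0,0,0,0,1,0,2.4,0,0,0,0,1,0,2,0,0,0,0,1,0,0,0,0,0,0,1,0,0,0,0,0,0,0,0,0,0,0,0,0,0,0,0,0,0,0,0,0,0,0,0,0,0,0,0,0,0,0,0,0,0,0])

```text
clock: 24.6
position: [406.2, -366.6, 3.4]
tool_rot: [-89.9, -0.1, -86.1]
contact_force: [-0.4, 2.0, 11.0]
grip_width: 46.5
```

move_arm(moves=[0,0,0,0,0,0,0,0,-3,0,0,0,0,0,0,-4,0,0,0,0,0,0,-4,0,0,0.06,0,0,0,-4,0,0,0.06,0,0,-3.69,0,1.44,0,0,0,0,-3.69,0,1.44,0,0,0,0,-3.69,0,1.44,0,0,0,0,-3.69,0,1.44,0,0,0,0,-3.69,0,1.44,0,0,0,0])

```text
clock: 25.43
position: [487.2, -183.7, 152.5]
tool_rot: [-89.9, -0.0, -93.0]
contact_force: [1.7, -1.0, -2.4]
grip_width: 47.0
```

move_arm(moves=[-3.69,0,1.44,0,0,0,0,-3.69,0,1.44,0,0,0,0,-3.69,0,1.44,0,0,0,0,-3.69,0,1.44,0,0,0,0,-3.69,0,1.44,0,0,0,0,0,0,0,0,0,0,0,0,0,0,0,0,0,0])

```text
clock: 26.02
position: [568.5, -2.9, 152.0]
tool_rot: [-90.0, -0.0, -92.7]
contact_force: [-0.5, -0.7, -2.4]
grip_width: 46.9
```

Run:
```python
from h import *
from workcell import env
f=grab("wrist","w20")
s=env.sense();print(s["clock"],s["position"],s["tool_rot"],s["grip_width"])
```

```text
26.0667 [568.04305403  -4.14215241 151.86216684] [-8.99734769e+01 -1.42591171e-02 -9.28278520e+01] 47.0193067880967
```

View pics/w20.png

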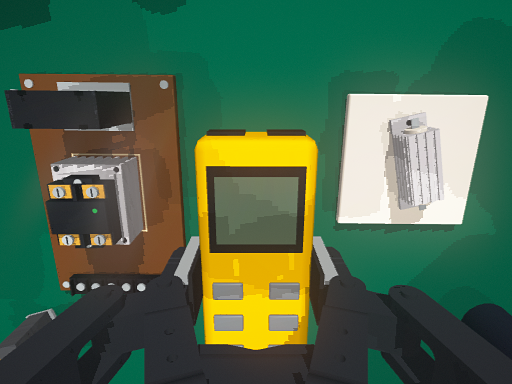

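move_arm(moves=[0,3.5,0.2,0,0,0,0,0,3.5,0,0,0,0,0,0,3.5,0,0,0,0,0,0,2.5,0,0,0,0,0,0,1.2,0,0,0,0,0,0,0.6,0,0,0,0,0,0,0,0,0,0,0,0,0,0,0,0,0,0,0])

```text
clock: 26.73
position: [570.7, -5.8, 4.5]
tool_rot: [-89.9, -0.0, -93.0]
contact_force: [-0.4, 0.4, -0.6]
grip_width: 46.9
```

move_arm(moves=[0,0.1,0,0,0,0,0,0,0,0,0,0,0,0.8,0,0,0,0,0,0,1,0,0,0,0,0,0,1,0,0,0,0,0,0,1,0,-2,0,0,0,0,1,0,-4,0,0,0,0,1,0,-4,0,0,0,0,1,0,-4,0,0,0,0,1,0,-4,0,0,0,0,1])

```text
clock: 27.57
position: [569.8, -4.8, 184.3]
tool_rot: [-90.0, -0.0, -92.9]
contact_force: [0.0, 0.9, 0.1]
grip_width: 85.3
```

move_arm(moves=[0,-3,0,0,0,0,1,0,0,0,0,0,0,1,0,0,0,0,0,0,1])

```text
clock: 27.82
position: [570.6, -4.9, 213.9]
tool_rot: [-89.8, -0.0, -92.9]
contact_force: [-0.3, 0.1, -1.0]
grip_width: 85.7
```

Run:
```python
from h import *
from workcell import env
f=grab("wrist","w21");g=grab("side","d21")
s=env.sense();print(s["clock"],s["position"],s["tool_rot"],s["grip_width"])
h=grab("scene","s21")
crop(g,80,140,345,340,3,"d21a")
```

```text
27.9167 [569.67110987  -4.82876424 211.36300457] [-9.00756155e+01 -5.35304738e-04 -9.29291931e+01] 85.23448139640303
```

View pics/w21.png

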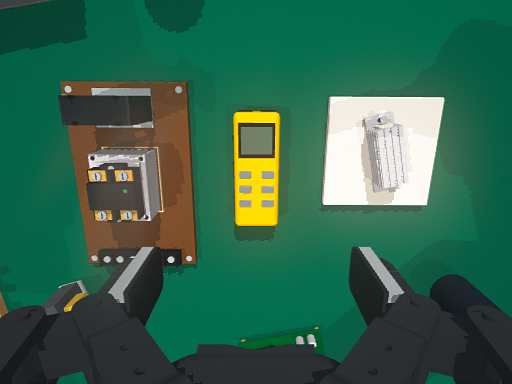

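View pics/d21a.png

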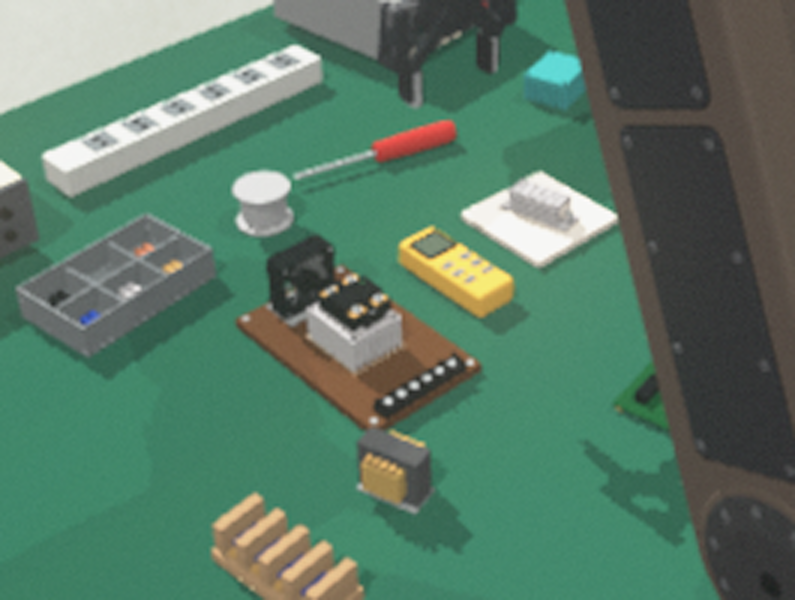

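View pics/s21.png

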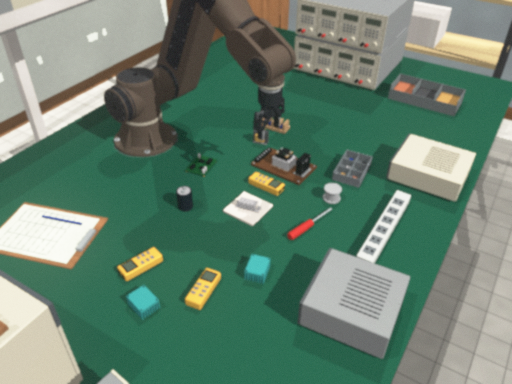

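Run:
```python
from h import *
f=load("w17");crop(f,185,140,335,340,2.9,"w17a")
f=load("w9");crop(f,200,120,310,240,5,"w9a")
```

```text
(no output)
```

View pics/w17a.png

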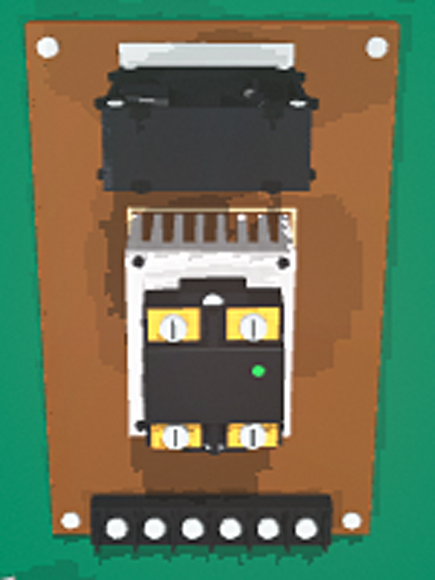

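View pics/w9a.png

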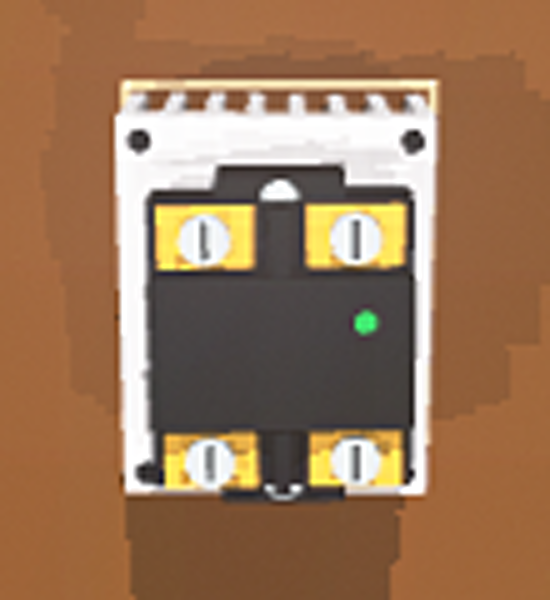

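Run:
```python
from h import *
def c(f,o,s,L,z,n):
    P=np.array([pt(f,o[0]+u/s,o[1]+v/s,z)[:2] for u,v in L]);d=P[1]-P[0];print(n,P.mean(0).round(1),np.linalg.norm(d).round(1),np.degrees(np.arctan2(d[1],d[0])).round(1))
f=load("w9");o=(200,120)
c(f,o,5,[(138,140),(413,141),(410,474),(149,472)],45,"hs")
c(f,o,5,[(203,241),(357,240),(357,463),(210,463)],67,"relay")
f=load("w17");o=(185,140)
c(f,o,2.9,[(138,262),(284,263),(278,427),(141,426)],45,"hs")
c(f,o,2.9,[(173,328),(253,328),(252,437),(176,438)],67,"relay")
c(f,o,2.9,[(119,43),(295,43)],13,"fan far foot edge (centre+20)")
f=load("w21")
for L,z,n in(([(235,113),(279,113),(277,225),(237,225)],28,"meter"),([(330,97),(444,98),(428,206),(323,205)],10,"tile"),([(364,115),(391,114),(410,187),(377,192)],15,"res"),([(62,82),(187,82),(195,265),(86,265)],10,"board")): c(f,(0,0),1,L,z,n)
```

```text
hs [562.4 132.9] 48.1 -93.5
relay [560.9 132.2] 25.3 -92.9
hs [562.3 133.1] 48.3 -93.6
relay [561.1 132.3] 24.9 -93.2
fan far foot edge (centre+20) [660.8 128.8] 60.4 -93.2
meter [568.7  -6.5] 44.0 -92.9
tile [ 577.4 -142.9] 118.9 -93.4
res [ 579.  -146.1] 28.0 -90.9
board [560.9 132.9] 128.4 -92.9
```

```bash
python3 -c "
from workcell import env
print(env.hand_in()); print(env.sense()['clock'])"
```

```text
the job is handed in; nothing more can be done
None
the job is handed in; nothing more can be done
```

The bench is set out and handed in at about 28 s, with every part placed on the first try. The hand-in gave no verdict. My last camera checks had everything within the limits:

| Part | Where it ended up (camera estimate) | Limit |
|---|---|---|
| Heat sink | about 1 mm from the board centre, fins within about 0.6° of the board | 12 mm, 0.2 rad (11.5°) |
| Relay | about 1.5 mm off the heat sink centre, angle within 1° | 9 mm, 0.25 rad (14.3°) |
| Fan | centre about 78.5 mm behind the heat sink (about 31 mm of air), about 1.5 mm off line, square | 62.5–92.5 mm, 13 mm |
| Load resistor | standing on its feet, about 3 mm from mid-tile (rough corner picks) | 18 mm |
| Thermometer | face up, about 137–139 mm from both centres, along the board within 1° | 160 mm |

- **Bystanders:** the capacitor, transformer and connector block look unmoved and upright in the last pictures, but I judged that by eye and did not measure them. I used the thermometer nearest the robot's base and left the look-alikes alone.
- **Disagreements:** the wrist camera and the arm's own position reading differed by 1–3 mm sideways. I aligned the heat sink, relay and fan from the camera before letting go. The early board and tile estimates from the two fixed cameras differed by up to about 9 mm, so I used wrist-camera values instead.

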